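# Load the tape stand, wide roll first

## Robot

A 7-joint arm with a two-finger parallel gripper is mounted at the origin on the work surface. World frame = base frame: x ahead of the robot, y to its left, z up, the work surface at z = 0. Lengths are in m, angles in rad, forces in N, time in s.
With the tool pointing down it reaches from about 0.425 to 0.95 m from the base axis. Payload 4.7 kg.
Tool frame: the origin (TCP) lies on the centre line of the jaws, within the pads' length; the fingertips stand robot.nose_length ahead of it and the grasp point (between the pads) lies 8 mm behind it (robot.nose_length is the distance from the TCP to the fingertips, in m); z points along the fingers, x is the direction in which the jaws open and shut, and the axes are right-handed (so a half turn about z gives the same grasp; the last joint's range is limited). The gripper opens to 85 mm and grips with 20 to 120 N. Pads are 22 mm wide; open, the fingers measure 114 mm over their backs; the gripper's body (76 mm by 85 mm) begins 54 mm behind the grasp point. The pads swing forward as they close: fully open they stand 13 mm farther back than shut.
Start: joints at [-1.248, 0.469, -0.049, 1.532, 0.024, 1.141, -0.082], TCP at [0.233, 0.634, 0.208] pointing down, gripper open.
Joint ranges: [-2.59, 2.59], [-0.33, 1.99], [-1.39, 1.29], [0.1, 2.45], [-1.04, 4.18], [0.21, 1.99], [-2.66, 2.66]. Speed limits (rad/s): [2.57, 2.57, 3.14, 3.14, 3.14, 3.14, 3.14].

## Interface

Orientations are given as [roll, pitch, yaw] about the fixed x, y, z axes, in that order (R = Rz(yaw) Ry(pitch) Rx(roll)).
In Python, from plant import robot gives the robot as it stands. Calls block until the motion is done:
- robot.goto(position, orientation): joint-space move of the TCP to a pose.
- robot.move_straight(position, vel=0.15, attitude=None, contact_N=None): straight line of the TCP; attitude=None keeps the orientation; vel is the mean speed in m/s. With contact_N (N) it stops when the force on the tool has changed by that much, and returns True; else False.
- robot.move_joints(angles): joint-space move.
- robot.grip(opening, strength=None): opening from 0.0 (shut) to 1.0 (fully open); strength is the grip in N (None keeps the last); returns when the fingers have stopped.
- robot.sleep(seconds).
- robot.inverse_kinematics(position, orientation): joint angles nearest the present ones, or None.
- robot.sense(): the state.
- robot.grab_frame(name): name is "scene" or "top" or "wrist"; returns a dict with "image" (420x560x3 uint8, red, green, blue), "range_z" (420x560 float32, m along the optical axis (not along the pixel's ray), 0 where there is no reading), "fx", "fy", "cx", "cy" (pixels), "dist_coeffs" ([k1, k2, p1, p2, k3] as OpenCV has them; the pictures are not rectified), "R" (3x3) and "t" (3): a world point X has camera coordinates R X + t. Camera axes: x right, y down, z forward; pixel columns grow to the right and rows downward; lengths in m; the calibration is good to about 2 mm. A picture is of the moment at which its call begins.
A pose or a line that the arm cannot do raises robot.IKError and nothing moves.
- robot.close_job(): hands the job in, once; it reports no verdict.
The state is a dict: "t": time; "joint_pos": joint angles; "joint_velocities": joint speeds; "effort": joint torques, N m; "tcp_pos": TCP position; "tcp_rot": TCP orientation; "wrist_force": force on the tool from outside, world axes, zero at the start; "torque": the same for the moment, N m; "opening": opening from 0.0 (shut) to 1.0 (fully open).
Only numpy, scipy, OpenCV 4.12 (cv2) and the standard library are available. Lean on these libraries where they do the work, as an engineer would, in place of code of your own. Each camera call takes 0.05 s, during which the arm holds its last target. There are 200 camera calls.

## Task

Put the two cream masking-tape rolls away on the post of the little tape stand: thread the wide roll on first, all the way down to the wooden base, then the narrow one on top of it, lying flat on the wide roll. Leave the green roll where it lies.

Things in the scene. Friction and masses are not known exactly. Their poses are not given: they have to be found in the camera images.
- wide_roll_center (a point): The wide cream masking-tape roll, with a brown cardboard core (about 70 g). Outside 60 mm across, round hole 36 mm across, standing 42 mm high. It starts lying flat on the table, hole upward. This point is the roll's centre, on the axis and half-way up; z runs along the axis. It goes on the stand first.
- narrow_roll_center (a point): The narrow cream masking-tape roll, with a brown cardboard core (about 40 g). Outside 60 mm across, round hole 36 mm across, standing 22 mm high. It starts lying flat on the table, hole upward. This point is the roll's centre, on the axis and half-way up; z runs along the axis. It goes on second, on top of the wide roll.
- green_roll_center (a point): A dark green tape roll, not to be used or moved. Outside 60 mm across, round hole 36 mm across, standing 32 mm high. It starts lying flat on the table, hole upward. This point is the roll's centre, on the axis and half-way up; z runs along the axis.
- stand_seat (a point): The tape stand: a round plywood base, 110 mm across and 12 mm thick, fixed to the table, with an upright dark steel post, 14 mm thick with a round tip, in its middle. This point is on the post's axis at the upper face of the base, where the wide roll's underside must rest (12 mm above the table); z points up. The post's tip is 60 mm above this point. A roll's hole has 11 mm of play all round the post.
Not all that is in view belongs to the job. What is shaped like the part that bears wide_roll_center but pink or yellow is not meant. What is shaped like the part that bears narrow_roll_center but yellow is not meant.

How it is judged:
By the outcome, as a careful person would: the job done as asked, in the order asked, and still so for the second after the job is handed in, with the robot touching nothing.
It also fails if it takes over 54 s, if anything falls off the work surface, if the arm or the gripper's body presses on something with over 40 N, if the wrist force passes 120 N, or if a joint passes its speed limit or range.

## Working session

There is one attempt and no reset: what is moved stays moved. The work goes in short steps, each a Python script; the robot and the scene stay as the last script left them, time stands still between calls to the robot, and variables do not carry over. Pictures are saved under pics/ and viewed, about 8 in all and at most 12, crops included, and the job is handed in when it is done.

```bash
ls; mkdir -p pics; cat > h.py <<'E'
import numpy as np, cv2
from plant import robot
def grab(n,fn=None):
    f=robot.grab_frame(n)
    if fn: cv2.imwrite('pics/'+fn,f['image'][:,:,::-1])
    return f
def KD(f): return np.array([[f['fx'],0,f['cx']],[0,f['fy'],f['cy']],[0,0,1.]]),np.array(f['dist_coeffs'],float)
def ray(f,uv):
    K,D=KD(f); p=cv2.undistortPoints(np.array(uv,float).reshape(-1,1,2),K,D).reshape(-1,2)
    R=np.array(f['R']);t=np.array(f['t'])
    return -R.T@t, np.c_[p,np.ones(len(p))]@R
def plane(f,uv,z):
    c,d=ray(f,uv); return c+d*((z-c[2])/d[:,2])[:,None]
def cloud(f):
    h,w=f['range_z'].shape; v,u=np.mgrid[:h,:w]
    c,d=ray(f,np.stack([u,v],-1).reshape(-1,2))
    P=c+d*f['range_z'].reshape(-1,1); P[f['range_z'].ravel()==0]=np.nan
    return P.reshape(h,w,3)
E
python3 - <<'E'
from h import *
a=grab('top','top0.png');b=grab('scene','scene0.png')
cv2.imwrite('pics/both0.png',np.vstack([a['image'],b['image']])[:,:,::-1])
s=robot.sense();print(s['t'],s['tcp_pos'],s['tcp_rot'],robot.nose_length)
for f in(a,b):print(-np.array(f['R']).T@f['t'],f['range_z'].min(),f['range_z'].max())
E
```

```text
pics
0.1 [0.23240105 0.63312869 0.20695112] [3.14152659e+00 1.75499319e-03 1.21901841e+00] 0.011
[ 0.30738744 -0.01370493  0.95475127] 0.0 1.9896911
[ 1.09164674 -0.36460052  0.74971585] 0.0 3.5794978
```

View pics/top0.png

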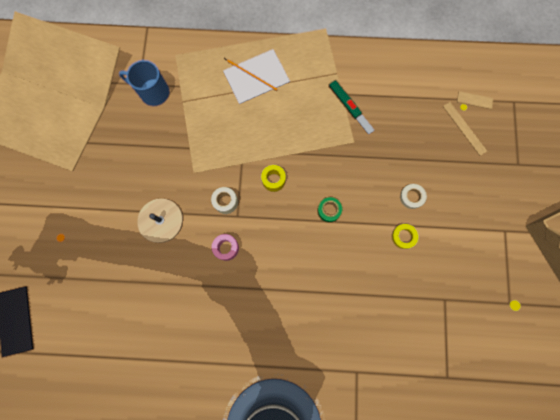

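View pics/scene0.png

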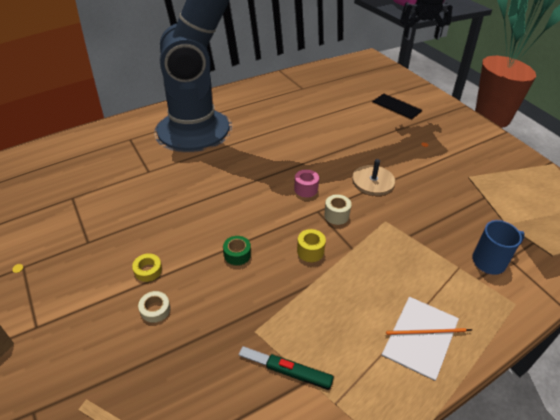

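Cream candidates: the roll at top (224,199) / scene (338,209) looks tall, so it is the wide one. The roll at top (414,196) / scene (153,306) looks low, so it is the narrow one. Lookalikes to reject, in top pixels: pink (225,247), yellow (273,177), yellow (405,236) and green (330,209). The stand is at (160,220). Next I'll measure these and check them in a close crop.

```bash
cat >> h.py <<'E'
def ring(f,uv,r=22,sel=None,top=None):
    """cloud points of a roll near pixel uv -> centre from circle-fit of its upper face"""
    P=cloud(f);u,v=uv;Q=P[v-r:v+r,u-r:u+r].reshape(-1,3);C=f['image'][v-r:v+r,u-r:u+r].reshape(-1,3)
    m=np.isfinite(Q[:,2])&(Q[:,2]>.012)
    Q=Q[m]; zt=np.percentile(Q[:,2],90); T=Q[Q[:,2]>zt-.006]
    (cx,cy),rad=cv2.minEnclosingCircle((T[:,:2]*1000).astype(np.float32))
    return np.round([cx/1000,cy/1000,zt],4),round(rad,1)
def blob(f,uv,z,r=24):
    """outer contour of the cream mask, cast onto plane z, enclosing circle"""
    u,v=uv;I=cv2.cvtColor(f['image'],cv2.COLOR_RGB2HSV)
    M=((I[...,1]<75)&(I[...,2]>110)).astype(np.uint8);W=np.zeros_like(M);W[max(v-r,0):v+r,max(u-r,0):u+r]=1;M*=W
    c=max(cv2.findContours(M,cv2.RETR_EXTERNAL,cv2.CHAIN_APPROX_NONE)[0],key=cv2.contourArea)
    X=plane(f,c.reshape(-1,2),z)
    (cx,cy),rad=cv2.minEnclosingCircle((X[:,:2]*1000).astype(np.float32))
    return np.round([cx/1000,cy/1000],4),round(rad,1)
E
python3 - <<'E'
from h import *
a=grab('top');b=grab('scene')
for n,uv in dict(wide=(224,199),narrow=(414,196),green=(330,209),pink=(225,247),yA=(273,177),yB=(405,236)).items():print(n,*ring(a,uv))
print('blob',blob(a,(224,199),.042),blob(a,(414,196),.022))
P=cloud(a);Q=P[190:250,130:190].reshape(-1,3);Q=Q[np.isfinite(Q[:,2])]
B=Q[(Q[:,2]>.007)&(Q[:,2]<.02)];print('base',cv2.minEnclosingCircle((B[:,:2]*1000).astype(np.float32)),np.median(B[:,2]))
T=Q[Q[:,2]>.03];print('post',len(T),np.median(T,0),T[:,2].max())
I=b['image'];c=lambda f,u,v:cv2.resize(f['image'][v-35:v+35,u-40:u+40],(400,350),interpolation=cv2.INTER_CUBIC)
cv2.imwrite('pics/crop.png',np.hstack([c(b,338,209),c(b,153,306)])[:,:,::-1])
E
```

```text
wide [0.5101 0.1524 0.0434] 30.0
narrow [ 0.5482 -0.3093  0.0233] 29.6
green [ 0.5019 -0.1062  0.0335] 30.2
pink [0.3959 0.1403 0.0438] 29.8
yA [0.5733 0.0372 0.0434] 29.8
yB [ 0.4484 -0.289   0.023 ] 30.2
blob (array([0.5069, 0.1511]), 33.1) (array([ 0.5472, -0.3089]), 32.2)
base ((455.31658935546875, 309.2684020996094), 55.15823745727539) 0.011814535985984753
post 66 [0.4537995  0.30562657 0.06302212] 0.0743605551788169
```

View pics/crop.png

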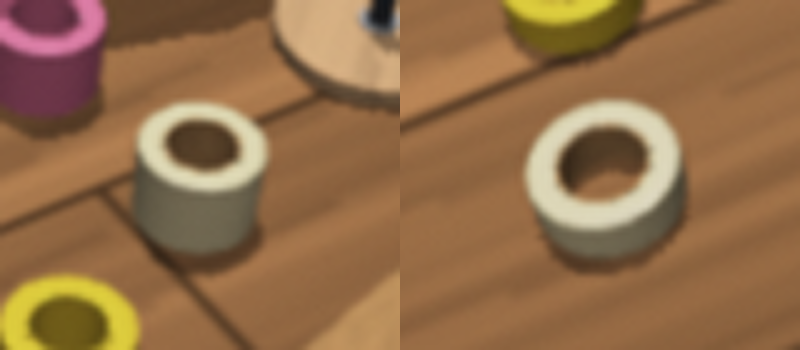

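The crop confirms both choices: the left roll is tall and cream with a brown core, the right one low and cream. Measured heights (43 and 23 mm), radii (30 mm) and the base (r 55, z 12 mm) all match the given sizes. Now I'll go to the wide roll, refining with the wrist camera on the way.

```bash
python3 - <<'E'
from h import *
pi=np.pi
for p,y in(((.510,.152),1.57),((.455,.309),1.57),((.548,-.309),1.57)):
    for z in(.2,.015):
        for yy in (y,y-pi): 
            q=robot.inverse_kinematics([*p,z],[pi,0,yy]);print(p,z,yy,None if q is None else np.round(q,2))
robot.goto([.510,.152,.2],[pi,0,1.57]); f=grab('wrist','w1.png')
s=robot.sense();print(s['t'],s['tcp_pos'],s['wrist_force'],s['opening'])
K,D=KD(f)
px=lambda X:cv2.projectPoints(np.array([X],float),cv2.Rodrigues(np.array(f['R']))[0],np.array(f['t']),K,D)[0].ravel()
print(px([.51,.152,.042]))
P=cloud(f);m=(abs(P[...,2]-.042)<.006)&(np.hypot(P[...,0]-.51,P[...,1]-.152)<.05)
T=P[m];print(len(T),cv2.minEnclosingCircle((T[:,:2]*1000).astype(np.float32)))
E
```

```text
(0.51, 0.152) 0.2 1.57 [-0.53  0.24  0.19  1.89 -0.05  1.01  1.26]
(0.51, 0.152) 0.2 -1.571592653589793 [-0.91  0.28  0.66  1.91 -0.2   1.02 -1.73]
(0.51, 0.152) 0.015 1.57 [-0.44  0.49  0.08  2.04 -0.07  0.61  1.27]
(0.51, 0.152) 0.015 -1.571592653589793 [-0.77  0.54  0.52  2.06 -0.44  0.65 -1.53]
(0.455, 0.309) 0.2 1.57 [-0.67  0.27 -0.    1.84  0.    1.03  0.9 ]
(0.455, 0.309) 0.2 -1.571592653589793 [-1.16  0.3   0.61  1.87 -0.2   1.03 -2.04]
(0.455, 0.309) 0.015 1.57 [-0.65  0.51 -0.03  1.99  0.03  0.64  0.87]
(0.455, 0.309) 0.015 -1.571592653589793 [-1.07  0.57  0.53  2.02 -0.45  0.67 -1.82]
(0.548, -0.309) 0.2 1.57 [-0.27  0.6   1.08  1.7  -0.57  1.19  2.53]
(0.548, -0.309) 0.2 -1.571592653589793 [-0.17  0.52  0.89  1.7  -0.44  1.14 -0.73]
(0.548, -0.309) 0.015 1.57 [ 0.07  0.67  0.53  1.83 -0.46  0.77  2.42]
(0.548, -0.309) 0.015 -1.571592653589793 [-0.15  0.8   0.9   1.84 -0.8   0.91 -0.44]
2.25 [0.50987042 0.15320975 0.19997049] [-0.0647728   0.55683136  0.76851482] 1.0032861114026241
[281.58996722 185.48619168]
1473 ((509.586181640625, 152.66465759277344), 29.9068603515625)
```

View pics/w1.png

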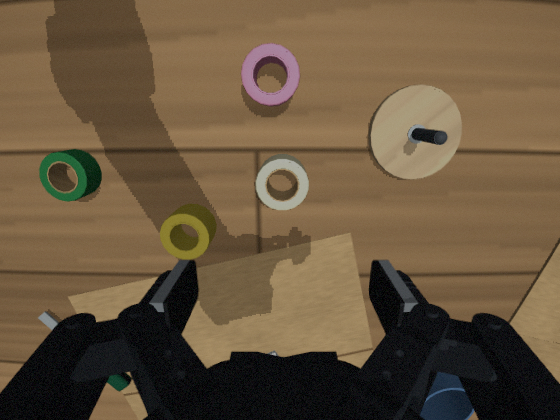

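The wrist view shows the white roll at (282,184), exactly where predicted (centre agrees within 1 mm). The stand is at (417,132) and there is free room for the fingers. Grasping now.

```bash
python3 - <<'E'
from h import *
pi=np.pi
f=robot.grab_frame('wrist');P=cloud(f);Q=P[(abs(P[...,2]-.012)<.004)&(np.hypot(P[...,0]-.455,P[...,1]-.309)<.07)]
print('base wrist',cv2.minEnclosingCircle((Q[:,:2]*1000).astype(np.float32)))
robot.move_straight([.510,.1525,.07],vel=.15)
print('contact',robot.move_straight([.510,.1525,.019],vel=.08,contact_N=6))
s=robot.sense();print(s['t'],s['tcp_pos'],s['wrist_force'])
robot.grip(0.0,40)
s=robot.sense();print(s['t'],s['tcp_pos'],s['wrist_force'],s['opening'])
robot.move_straight([.510,.1525,.16],vel=.15)
s=robot.sense();print(s['t'],s['tcp_pos'],s['wrist_force'],s['opening'])
f=grab('scene','s2.png')
E
```

```text
base wrist ((454.6507263183594, 310.08306884765625), 55.54448699951172)
contact False
4.1 [0.51034348 0.15253588 0.01918103] [-0.32116457  0.04844483 -1.25471067]
4.8667 [0.51001308 0.15249105 0.01899332] [-0.67565551 -0.59909899  0.12832418] -0.004185039429267567
5.9583 [0.50927294 0.15224929 0.15913778] [-0.25350488 -0.57142104  0.19553931] 0.0027957138420383137
```

View pics/s2.png

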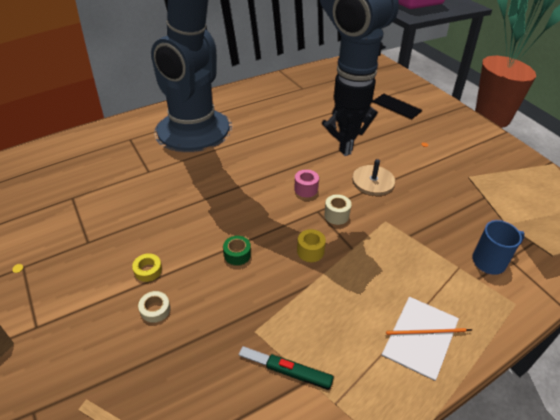

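The gripper shut completely with nothing in it. The roll is still at scene (338,209) and the closed fingers are at (345,150). I'll compare where the fingers really are with where the state says they are.

```bash
python3 - <<'E'
from h import *
s=robot.sense();print(s['tcp_pos'],s['tcp_rot'],s['opening'])
b=grab('scene');a=grab('top');w=grab('wrist','w3.png')
def px(f,X):
    K,D=KD(f);return cv2.projectPoints(np.array([X],float),cv2.Rodrigues(np.array(f['R']))[0],np.array(f['t'],float),K,D)[0].ravel().round(1)
T=np.array(s['tcp_pos']);tip=T-[0,0,.011]
for n,f in(('scene',b),('top',a),('wrist',w)):print(n,px(f,T),px(f,tip))
print(ring(a,(224,199)))
P=cloud(b)[90:165,310:385].reshape(-1,3);P=P[np.isfinite(P[:,2])&(P[:,2]>.1)&(P[:,0]>.4)]
l=P[np.argsort(P[:,2])[:40]];print(len(P),'lowest gripper pts',np.median(l,0).round(3),l[:,2].min())
A=a['image'][130:270,150:300];B=b['image'][80:230,270:420]
cv2.imwrite('pics/c3.png',np.hstack([cv2.resize(A,(400,400)),cv2.resize(B,(400,400))])[:,:,::-1])
E
```

```text
[0.50924445 0.15222944 0.15894184] [-3.13957417e+00  9.02577740e-04  1.57001867e+00] -0.005108190490129005
scene [344.3 162.3] [343.8 166.4]
top [214.1 186.5] [215.1 187.8]
wrist [282.5 246. ] [282.6 238.7]
(array([0.4243, 0.0949, 0.3209]), 68.5)
2151 lowest gripper pts [0.516 0.146 0.192] 0.18294872632810188
```

View pics/c3.png

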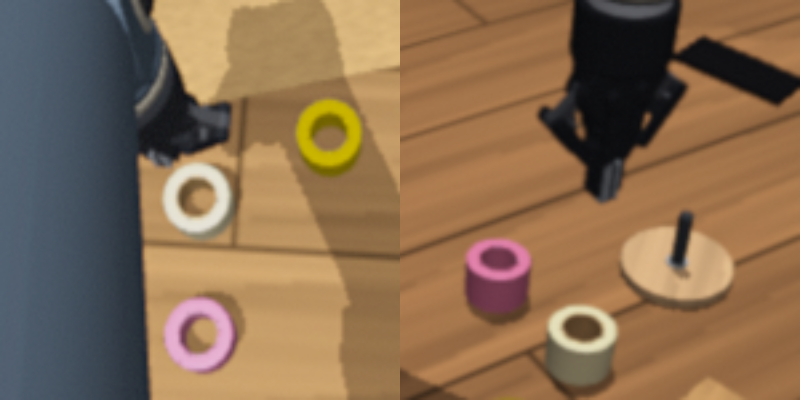

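The wide roll hasn't moved. In both views (scene tip at about (345,155), expected (344,166)), the fingertips stand about 30–35 mm higher than the nose_length says, so they shut just above the roll. A light touch on free table will give the true tip offset.

```bash
python3 - <<'E'
from h import *
pi=np.pi
robot.move_straight([.42,.22,.12],vel=.2)
robot.move_straight([.42,.22,.02],vel=.15,contact_N=5)
c=robot.move_straight([.42,.22,-.045],vel=.03,contact_N=4)
s=robot.sense();print(c,s['t'],s['tcp_pos'],s['wrist_force'],s['opening'])
robot.move_straight([.42,.22,.12],vel=.2)
robot.grip(1.0)
s=robot.sense();print(s['t'],s['tcp_pos'],s['wrist_force'],s['opening'])
E
```

```text
True 9.1 [ 0.41996521  0.21998282 -0.02332922] [-1.47249343 -0.1734152   6.89087255] -0.002194941077960668
10.75 [0.42002048 0.21999108 0.12002506] [-0.55366428 -0.67400446  0.76998782] 0.9999959516740424
```

Shut fingertips touch the table at a TCP reading of −0.0233, so the tips are about 34 mm further back than stated. I'll correct the heights by this and grasp again.

```bash
python3 - <<'E'
from h import *
robot.move_straight([.510,.1525,.06],vel=.2)
print('contact',robot.move_straight([.510,.1525,-.020],vel=.1,contact_N=6))
robot.grip(0.0,40)
s=robot.sense();print(s['t'],s['tcp_pos'],s['wrist_force'],s['opening'])
robot.move_straight([.510,.1525,.12],vel=.15)
s=robot.sense();print(s['t'],s['tcp_pos'],s['wrist_force'],s['opening'])
f=grab('wrist','w4.png')
E
```

```text
contact False
12.85 [ 0.51055495  0.15266812 -0.0189875 ] [-0.6594906  -0.71615663  5.80385789] 0.6935070609800049
13.9333 [0.50921113 0.15226376 0.11910941] [-0.59089553  0.01949418 -0.98330453] 0.6923688616845739
```

View pics/w4.png

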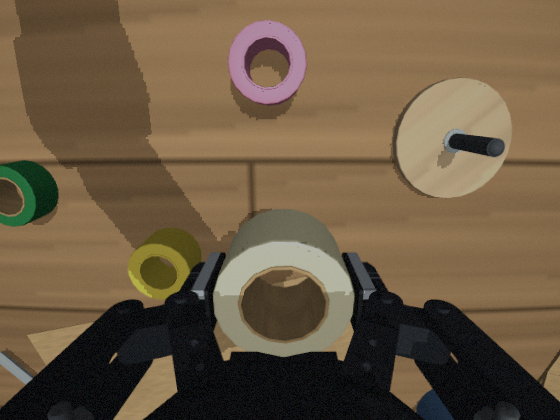

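The wide roll is held level between the pads at 59 mm, its hole at (285,300) in the picture. I'll measure its offset in the hand and then thread it on.

```bash
python3 - <<'E'
from h import *
S=np.array([.455,.3097])
robot.move_straight([*S,.12],vel=.2)
f=robot.grab_frame('wrist');s=robot.sense();T=np.array(s['tcp_pos']);P=cloud(f);I=cv2.cvtColor(f['image'],cv2.COLOR_RGB2HSV)
m=(abs(P[...,2]-(T[2]+.061))<.006)&(I[...,2]>110)&(np.hypot(P[...,0]-T[0],P[...,1]-T[1])<.045)
Q=P[m];c,r=cv2.minEnclosingCircle((Q[:,:2]*1000).astype(np.float32)) if len(Q) else ((0,0),0)
print(s['t'],T,len(Q),c,r,np.median(Q[:,2]) if len(Q) else 0)
off=np.array(c)/1000-T[:2];print('off',off)
if np.hypot(*off)<.008 and 27<r<33: S=S-off
else: print('measure rejected')
robot.move_straight([*S,.06],vel=.1)
c=robot.move_straight([*S,-.010],vel=.06,contact_N=6)
s=robot.sense();print(c,s['t'],s['tcp_pos'],s['wrist_force'],s['opening'])
grab('scene','s5.png')
E
```

```text
15.0167 [0.45574047 0.30784089 0.11985129] 8335 (448.3521728515625, 308.28607177734375) 35.27455520629883 0.17968136047984617
off [-0.0073883   0.00044518]
measure rejected
True 16.8 [ 0.45451939  0.30936874 -0.00695   ] [-0.86625476 -0.54649443  5.85160364] 0.6970272488002637
```

Contact came at TCP −0.007, exactly the predicted seating height (grasp height + 12 mm). Releasing and retreating straight up, then checking.

```bash
python3 - <<'E'
from h import *
pi=np.pi
T=robot.sense()['tcp_pos']
robot.grip(1.0)
robot.move_straight([T[0],T[1],.13],vel=.15)
robot.goto([.548,-.309,.12],[pi,0,-1.57])
s=robot.sense();print(s['t'],s['tcp_pos'],s['tcp_rot'],s['wrist_force'])
a=grab('top');b=grab('scene');w=grab('wrist')
P=cloud(a);Q=P[190:250,125:195].reshape(-1,3);Q=Q[np.isfinite(Q[:,2])&(abs(Q[:,2]-.054)<.006)&(np.hypot(Q[:,0]-.455,Q[:,1]-.31)<.05)]
print('seated',len(Q),np.median(Q[:,2]),cv2.minEnclosingCircle((Q[:,:2]*1000).astype(np.float32)))
P=cloud(w);Q=P[(abs(P[...,2]-.022)<.005)&(np.hypot(P[...,0]-.548,P[...,1]+.309)<.045)]
print('narrow',len(Q),cv2.minEnclosingCircle((Q[:,:2]*1000).astype(np.float32)) if len(Q) else 0)
cv2.imwrite('pics/c6.png',np.hstack([cv2.resize(b['image'][130:230,320:420],(400,400)),cv2.resize(w['image'],(400,300)) if 0 else cv2.copyMakeBorder(cv2.resize(w['image'],(400,300)),0,100,0,0,0)])[:,:,::-1])
E
```

```text
20.5333 [ 0.54863733 -0.3077066   0.11971963] [ 3.14151850e+00  9.81962688e-04 -1.56784579e+00] [-0.60980848  0.21377005 -0.1855498 ]
seated 0 nan ((0.0, 0.0), 0.0)
narrow 2126 ((548.2262573242188, -311.303466796875), 29.892292022705078)
  return _methods._mean(a, axis=axis, dtype=dtype,
  ret = ret.dtype.type(ret / rcount)
```

View pics/c6.png

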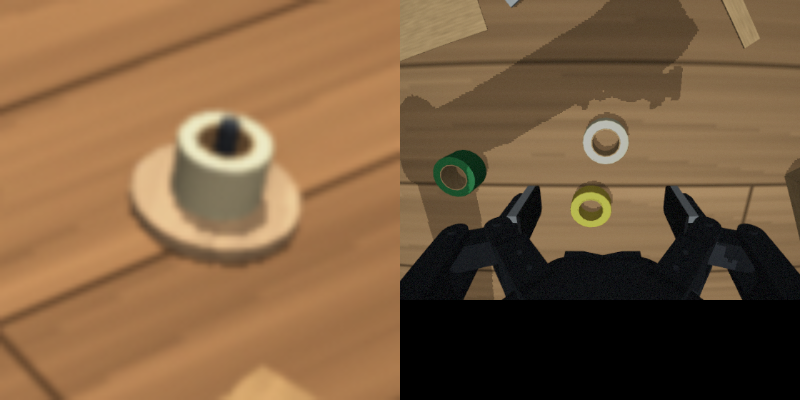

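Left crop: the wide roll stands flat on the base with the post up through its hole. Right crop: the narrow white roll is at (605,142), agreeing within 2 mm, with yellow clear of the jaws. I'll check the seating in numbers from the scene view and take the narrow roll.

```bash
python3 - <<'E'
from h import *
b=grab('scene');P=cloud(b)
Q=P[130:230,320:420].reshape(-1,3);Q=Q[np.isfinite(Q[:,2])&(abs(Q[:,2]-.055)<.008)&(np.hypot(Q[:,0]-.455,Q[:,1]-.31)<.05)]
d=np.hypot(Q[:,0]-.455,Q[:,1]-.31);zt=np.percentile(Q[:,2],80);T=Q[Q[:,2]>zt-.004];print('wide top',zt,cv2.minEnclosingCircle((T[:,:2]*1000).astype(np.float32)))
N=[.548,-.3105]
robot.move_straight([*N,.04],vel=.15)
print('contact',robot.move_straight([*N,-.016],vel=.08,contact_N=6))
robot.grip(0.0,40)
s=robot.sense();print(s['t'],s['tcp_pos'],s['wrist_force'],s['opening'])
robot.move_straight([*N,.12],vel=.15)
s=robot.sense();print(s['t'],s['tcp_pos'],s['wrist_force'],s['opening'])
grab('wrist','w7.png')
E
```

```text
wide top 0.05612690803090405 ((454.7325134277344, 305.57977294921875), 31.21158218383789)
contact False
22.6417 [ 0.54853391 -0.31094376 -0.01515875] [ 0.21331192 -0.08859506  4.64072751] 0.6736482772595618
23.7 [ 0.54742492 -0.30983219  0.11893065] [-0.4825584  -0.01117641 -0.69075665] 0.6716435519692712
```

View pics/w7.png

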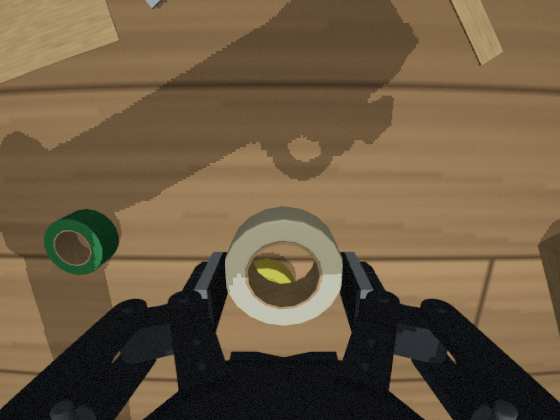

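The narrow roll is held at (284,267). The opening is slightly less than for the wide roll, so I'll check its offset and tilt in the hand before threading.

```bash
python3 - <<'E'
from h import *
f=robot.grab_frame('wrist');s=robot.sense();T=np.array(s['tcp_pos']);P=cloud(f);I=f['image'].astype(int)
m=(I[...,0]>150)&(I[...,2]>130);m[:200]=0;m[335:]=0;m[:,:222]=0;m[:,345:]=0
Q=P[m];Q=Q[np.isfinite(Q[:,2])];z=np.median(Q[:,2]);Q=Q[abs(Q[:,2]-z)<.008]
A=np.c_[Q[:,:2]-T[:2],np.ones(len(Q))];k=np.linalg.lstsq(A,Q[:,2],rcond=None)[0]
c=np.array(cv2.minEnclosingCircle((Q[:,:2]*1000).astype(np.float32))[0])/1000
print(len(Q),'z',z,'tilt',k,'off',c-T[:2],cv2.minEnclosingCircle((Q[:,:2]*1000).astype(np.float32))[1],Q.min(0)-T,Q.max(0)-T)
E
```

```text
3756 z 0.15487859386443745 tilt [-0.00231334  0.0031855   0.15485547] off [-0.00040537  0.0005615 ] 29.908790588378906 [-0.029487   -0.02782448  0.03354101] [0.02949655 0.02866428 0.03824186]
```

Centred within 1 mm, level, radius 29.9 mm. Expected landing is TCP z ≈ 0.040. Threading it.

```bash
python3 - <<'E'
from h import *
pi=np.pi
S=[.4548,.3092]
robot.goto([*S,.14],[pi,0,-1.57])
s=robot.sense();print(s['t'],s['tcp_pos'],s['tcp_rot'],s['opening'])
robot.move_straight([*S,.075],vel=.12)
c=robot.move_straight([*S,.036],vel=.04,contact_N=5)
s=robot.sense();print(c,s['t'],s['tcp_pos'],s['wrist_force'],s['opening'])
if c and .034<s['tcp_pos'][2]<.045:
    T=s['tcp_pos'];robot.grip(1.0);robot.move_straight([T[0],T[1],.15],vel=.15)
    robot.goto([.5,.05,.25],[pi,0,-1.57])
s=robot.sense();print(s['t'],s['wrist_force'])
b=grab('scene');a=grab('top')
P=cloud(b)
Q=P[130:230,320:420].reshape(-1,3);Q=Q[np.isfinite(Q[:,2])&(abs(Q[:,2]-.077)<.012)&(np.hypot(Q[:,0]-.455,Q[:,1]-.31)<.05)]
zt=np.percentile(Q[:,2],80);T=Q[abs(Q[:,2]-zt)<.004];print('top z',zt,cv2.minEnclosingCircle((T[:,:2]*1000).astype(np.float32)))
k=np.linalg.lstsq(np.c_[T[:,:2],np.ones(len(T))],T[:,2],rcond=None)[0];print('tilt',k[:2])
print('green',ring(a,(330,209)))
cv2.imwrite('pics/f8.png',np.hstack([cv2.resize(b['image'][130:230,320:420],(400,400)),cv2.copyMakeBorder(cv2.resize(b['image'],(400,300)),0,100,0,0,0)])[:,:,::-1])
E
```

```text
26.0417 [0.45552344 0.30815486 0.14015522] [-3.14107763e+00 -1.67692889e-04 -1.57198587e+00] 0.6678601752670535
True 27.575 [0.45440684 0.3090044  0.03879738] [-0.65854955 -0.49109262  5.04399065] 0.6683043381853293
29.9583 [ 0.04198204  0.40457651 -0.59078782]
top z 0.07796401579735746 ((455.67816162109375, 306.96148681640625), 31.855756759643555)
tilt [-0.00902588  0.0076637 ]
green (array([ 0.5026, -0.1056,  0.0334]), 30.1)
```

View pics/f8.png

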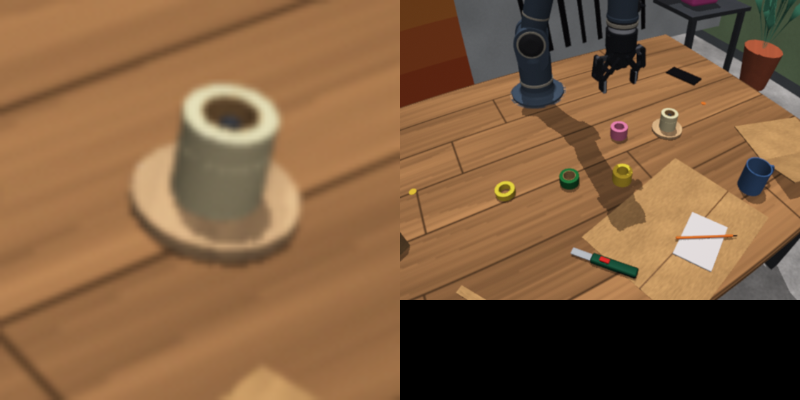

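Both rolls are stacked flush on the post. The top is at 78 mm (expected 76, with the depth reading about 1.5 mm high throughout), tilt is under 1°, the green roll hasn't moved and the arm is clear. Handing in.

```bash
python3 -c "
from plant import robot
robot.close_job()"
```

```text
the job is handed in; nothing more can be done
```

Both cream rolls are on the post: the wide one is down on the base and the narrow one lies flat on top of it. I handed the job in at about 30 s of the 54 s allowed; no verdict is reported.

- **First grasp failed:** the gripper closed just above the wide roll and caught nothing. The fingertips sit about 34 mm further back than `robot.nose_length` says. I measured this with a light touch (about 7 N) on bare table and corrected the heights; nothing was disturbed.
- **One measurement rejected:** my check of how the wide roll sat in the gripper gave an implausible radius of 35 mm, so I ignored it. The roll touched down at exactly the expected height.
- **Last checks:**
    - **Wide roll:** its top read 56 mm, against 54 mm expected.
    - **Stack:** its top read 78 mm, against 76 mm expected. The depth readings ran about 1.5 mm high on the other rolls too. Tilt was under 1°.
    - **Green roll:** it is within 1 mm of where it started.
    - **Arm:** it was clear of everything.
- **Top-camera check failed:** that camera gave no reading of the wide roll once it was on the post, probably because the arm was in the way. I used the scene camera for both stack readings instead.

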